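# Hold the square in the corner of the new étagère post and shelf

### The arm

A 6-joint arm with a two-finger parallel gripper is mounted at the origin on the work surface. World frame = base frame: x ahead of the robot, y to its left, z up, the work surface at z = 0. Lengths are in m, angles in rad, forces in N, time in s.
With the tool pointing down it reaches from about 0.275 to 0.825 m from the base axis. Payload 5.2 kg.
Tool frame: the origin (TCP) lies between the finger pads; the fingertips stand 25 mm ahead of it and the grasp point (between the pads) lies 6 mm ahead of it; z points along the fingers, y is the line along which they close (so a half turn about z gives the same grasp; the last joint's range is limited). The gripper opens to 93 mm and grips with 3 to 60 N. Pads are 15 mm wide; open, the fingers measure 128 mm over their backs; the gripper's body (75 mm by 188 mm) begins 65 mm behind the grasp point.
Start: joints at [-0.203, 0.259, 1.535, -0, 1.348, -0.203], TCP at [0.55, 0, 0.244] pointing down, gripper open.
Joint ranges: [-3.14, 3.14], [-0.91, 2.08], [0.19, 2.58], [-1.22, 4.36], [0.22, 2.71], [-3.12, 3.12]. Speed limits (rad/s): [2.57, 2.57, 3.14, 3.14, 3.14, 3.14].

### API

Orientations are given as [roll, pitch, yaw] about the fixed x, y, z axes, in that order (R = Rz(yaw) Ry(pitch) Rx(roll)).
In Python, from workcell import get_obs, eyes, order gives the robot as it stands.
- The arm moves only by the tool jog_arm, never from a script. Its argument "steps" is text: rows parted by semicolons, each of 6 numbers parted by spaces: the shift along the tool's x, y, z in mm, then the turn, a rotation vector about the tool's x, y, z in rad. A call has 1 to 12 rows; each row is the pose to reach, as a shift and turn from the pose commanded when the call began, along the tool's axes at that moment; what a row does not reach only later rows make up. A row lasts 1/12 s, in which the tool goes at most 41.7 mm and 7.16 degrees, less where a joint would pass 70% of its speed; a pose out of reach is approached as far as the arm can. A call with a gripper value outside its range is refused whole. "grip" is the opening, from -1 (shut) to 1 (fully open), set as the call begins (left out, the last holds). The fingers move at their own pace and stop on an object; the grip force is fixed at half the most. Time passes only in rows, so rows that repeat a pose let the fingers close. It gives the time, the measured TCP pose, the force, the opening and the grip force at its end, in the units of the state.
- get_obs(): the state, without advancing time (a new reading comes with each control period).
- eyes.snapshot(name): name is "scene" or "side" or "wrist"; returns a dict with "frame" (384x512x3 uint8, blue, green, red), "fovy" (degrees; the focal length in pixels is half the picture's height over the tangent of half this angle, whatever the lens; pixels are square), "cx", "cy" (the principal point, pixels), "cam_to_world" (4x4, takes a point from camera to world coordinates). Camera axes: x right, y up, looking along -z (the intrinsics and any distortion apply to the point x, -y, -z); pixel columns grow to the right and rows downward; lengths in m; the calibration is good to about 2 mm. A picture is of the moment at which its call begins. There is no depth.
- order.close_job(): hands the job in; it is judged then, once.
The state is a dict: "time_s": time; "joint_positions": joint angles; "joint_velocities": joint speeds; "tau": joint torques, N m; "ee_pos": TCP position; "ee_rot": TCP orientation; "force": force on the tool from outside, world axes, zero at the start; "wrist_torque": the same for the moment, N m; "grip_width": finger opening in m; "grasp_force": force on a finger pad.
Only numpy, scipy, OpenCV 4.12 (cv2) and the standard library are available. Lean on these libraries where they do the work, as an engineer would, in place of code of your own. Each camera call takes 0.05 s, during which the arm holds its last target. There are 200 camera calls.

### The job

A new post has just been bolted to this étagère shelf and has to be checked while the bolts are tightened: pick up the yellow square, set its fence down flat on the shelf, pointing at the post but still a few centimetres short of it, then push it into the corner until the fence lies flush on the shelf and its upright edge lies flush against the post's face. Finish still gripping the square and holding it pressed there with light hand pressure, not ramming it into the post; do not let go. Leave the sugar bowl, the jar and the tagine dish where they stand.

Things in the scene. Friction and masses are not known exactly. Their poses are not given: they have to be found in the camera images.
- tier: Shelf of an étagère, fixed: a flat green steel deck 180 mm (its x) by 380 mm (its y) on four short legs. Origin on the table below the deck's centre, z up; the deck's upper face is level, 50 mm above the origin. Its +y points to the end with the post.
- post: Dark steel square post fixed upright on the deck, 40 x 40 mm, 100 mm high, near the +y end. Origin at the centre of its foot, on the deck; axes parallel to those of the shelf. The face to check is the plane y = -20 mm, square to the deck. On its far side are a brass plate and two bolts.
- post_foot (a point): Middle of the corner line where the post's inner face (the one that looks along the deck, to -y) meets the deck. Axes as the post's: +y points into the post, z up.
- square: Loose yellow square of about 300 g, standing upright on its black fence at the start. In its own y-z plane it is a triangle 140 mm long (y) and 100 mm high (z), its body 12 mm thick in x; along its foot runs the fence, 30 mm wide in x, 6 mm high. Origin at the centre of its underside. The upright straight edge (the heel, which goes against the post) is its +y end, at y = +70 mm; the pointed toe is at y = -70 mm. Rigid, and exactly square.
- square_grip (a point): Good place to grip the square, across its 12 mm thickness (fingers closing along the square's x): 10 mm from its origin towards the heel, 60 mm behind the upright edge, 45 mm above its underside. The body is solid here for 10 mm to the toe side, and from the underside up to 56 mm. Axes as the square's.
- heel (a point): Lower end of the square's upright edge (0, +70, 0 mm in its frame).
- heel_top (a point): Upper end of the square's upright edge (0, +70, +100 mm).
- toe (a point): Toe end of the square's underside (0, -70, 0 mm).
- sugar_bowl: White ceramic sugar bowl with a lid, 84 mm across, 78 mm high, loose on the deck near its -y end. Leave it alone. Origin at the centre of its underside.
- jar: Green glass jar with a clasp lid, 92 mm across, 118 mm high, loose on the table beyond the shelf. Leave it alone. Origin at the centre of its underside.
- tagine: Shallow clay tagine dish, 140 mm across, 50 mm high, loose on the table. Leave it alone. Origin at the centre of its underside.
Mind the look-alikes: they are no part of the job. Of the things like the square, leave any that is turquoise; of the rest the smaller one is meant.

How it is judged:
On the way:
1. the gripped square stands with its fence flat on the shelf, pointing at the post, its upright edge still more than 10 mm short of the post's face (z of each of heel, toe in the frame of tier below 0.0525 m and angle between square's own z axis and vertical below 0.025 rad and contact force between square and tier above 1 N and contact force between the fingers and square above 2 N and y of heel in the frame of post_foot below -0.01 m and angle between the y axis of square and the y axis of post_foot, either way round below 0.15 rad), for 0.2 s.
At the end, for the whole second after the job is handed in: Fingers grip the square (over 2 N); fence on the deck at both ends (within 2.5 mm, over 1 N), upright within 0.025 rad; its edge presses the post (over 1.5 N), within 2 mm at foot, 2.5 mm at top, within 15 mm of the face's middle, in line within 0.06 rad; at rest (z of each of heel, toe in the frame of tier below 0.0525 m and angle between square's own z axis and vertical below 0.025 rad and contact force between square and tier above 1 N and contact force between the fingers and square above 2 N and contact force between square and post above 1.5 N and y of heel in the frame of post_foot above -0.002 m and y of heel_top in the frame of post_foot above -0.0025 m and x of heel in the frame of post_foot between -0.015 and 0.015 m and angle between the y axis of square and the y axis of post_foot, either way round below 0.06 rad and linear speed of square below 0.01 m/s); the arm keeps its last pose, push and grip.
It fails at once if sugar bowl pushed more than 25 mm or tipped (distance of sugar_bowl from where it was at the start of the episode above 0.025 m or angle between sugar_bowl's own z axis and vertical above 0.35 rad).
It fails at once if jar pushed more than 25 mm or tipped (distance of jar from where it was at the start of the episode above 0.025 m or angle between jar's own z axis and vertical above 0.35 rad).
It fails at once if tagine dish pushed more than 25 mm or tipped (distance of tagine from where it was at the start of the episode above 0.025 m or angle between tagine's own z axis and vertical above 0.35 rad).
It fails at once if the square is rammed into the post (over 60 N) (contact force between square and post above 60 N).
It also fails if it takes over 45 s, if anything falls off the work surface, if the arm or the gripper's body presses on something with over 40 N, if the wrist force passes 120 N, or if a joint passes its speed limit or range.

## Working session

There is one attempt and no reset: what is moved stays moved. The work goes in short steps, Python scripts to look and compute and a tool call to move; the robot and the scene stay as the last step left them, time stands still between calls to the robot, and variables do not carry over. Pictures are saved under pics/ and viewed, at most 10 in all, crops included, and the job is handed in when it is done.

Besides the shell and the picture viewer there is one more tool, called after "Call:" as name(argument=value, ...), one argument or row to a line, values as JSON. jog_arm: Moves the arm, as the interface text tells. Its arguments: {"type":"object","properties":{"steps":{"type":"string"},"grip":{"type":"number"}},"required":["steps"]}

```bash
mkdir -p pics; cat > h.py <<'E'
import numpy as np,cv2,pickle
from workcell import get_obs,eyes,order
def snap(n,f):
    d=eyes.snapshot(n); cv2.imwrite(f'pics/{f}.png',d['frame']); pickle.dump(d,open(f'pics/{f}.pkl','wb')); return d
def load(f): return pickle.load(open(f'pics/{f}.pkl','rb'))
def K(d):
    f=d['frame'].shape[0]/2/np.tan(np.radians(d['fovy'])/2); return f,d['cx'],d['cy']
def ray(d,u,v):
    f,cx,cy=K(d); T=np.array(d['cam_to_world']); r=T[:3,:3]@np.array([(u-cx)/f,-(v-cy)/f,-1]); return T[:3,3],r
def onz(d,u,v,z):
    o,r=ray(d,u,v); return o+r*(z-o[2])/r[2]
def proj(d,p):
    f,cx,cy=K(d); T=np.array(d['cam_to_world']); c=T[:3,:3].T@(np.array(p)-T[:3,3]); return np.array([cx-f*c[0]/c[2],cy+f*c[1]/c[2]])
def tri(obs):
    A=np.zeros((3,3));b=np.zeros(3)
    for d,u,v in obs:
        o,r=ray(d,u,v); r=r/np.linalg.norm(r); P=np.eye(3)-np.outer(r,r); A+=P;b+=P@o
    return np.linalg.solve(A,b)
E
python3 - <<'E'
from h import *
a=[snap(n,n+'0') for n in('scene','side','wrist')]
for d in a: print({k:v for k,v in d.items() if k not in('frame',)})
print(get_obs())
cv2.imwrite('pics/all.png',np.vstack([np.hstack([a[0]['frame'],a[1]['frame']])])[:, :] if 0 else cv2.resize(a[0]['frame'],(800,600)))
cv2.imwrite('pics/side_b.png',cv2.resize(a[1]['frame'],(800,600)))
E
```

```text
{'fovy': 46.40179633235419, 'cx': 252.62861111134083, 'cy': 200.57033773677995, 'cam_to_world': array([[-0.76448474, -0.36229228,  0.53320482,  1.17104877],
       [ 0.644608  , -0.42114965,  0.63805446,  0.64499895],
       [-0.00660319,  0.83149099,  0.55549899,  0.75442643],
       [ 0.        ,  0.        ,  0.        ,  1.        ]])}
{'fovy': 48.399046754211184, 'cx': 249.46606156016628, 'cy': 195.6479861491312, 'cam_to_world': array([[ 0.70269535,  0.48549543, -0.52010906, -0.11471727],
       [-0.71119181,  0.50048478, -0.49368127, -0.7453472 ],
       [ 0.02062667,  0.71680484,  0.6969687 ,  0.98873421],
       [ 0.        ,  0.        ,  0.        ,  1.        ]])}
{'fovy': 71.11594583310222, 'cx': 252.3726141290845, 'cy': 185.79591412372685, 'cam_to_world': array([[ 9.99994947e-01, -7.15554655e-04,  3.09732764e-03,
         5.49227802e-01],
       [-2.56859642e-04,  9.52963276e-01,  3.03085679e-01,
         8.44473905e-02],
       [-3.16851386e-03, -3.03084944e-01,  9.52958277e-01,
         3.85120709e-01],
       [ 0.00000000e+00,  0.00000000e+00,  0.00000000e+00,
         1.00000000e+00]])}
{'time_s': 0.15, 'joint_positions': array([-2.02823536e-01,  2.59164832e-01,  1.53582864e+00,  1.75289729e-05,
        1.34801723e+00, -2.02778975e-01]), 'joint_velocities': array([ 9.62188430e-05, -1.10495571e-03, -4.13717276e-03,  5.76752192e-05,
        1.29825834e-03,  8.00326887e-05]), 'tau': array([ 1.84710952e-03, -4.37643743e+01, -2.84233278e+01,  7.19930883e-02,
        3.80130450e-02, -3.72983607e-06]), 'ee_pos': array([5.49610330e-01, 9.66351435e-05, 2.43015687e-01]), 'ee_rot': array([-3.14020711e+00, -3.02322619e-04,  1.57074767e+00]), 'force': array([-1.12726066,  0.51474462,  0.77256438]), 'wrist_torque': array([ 0.01277995, -0.00080057, -0.00558323]), 'grasp_force': 0.0, 'grip_width': 0.09300788848423337}
```

View pics/all.png

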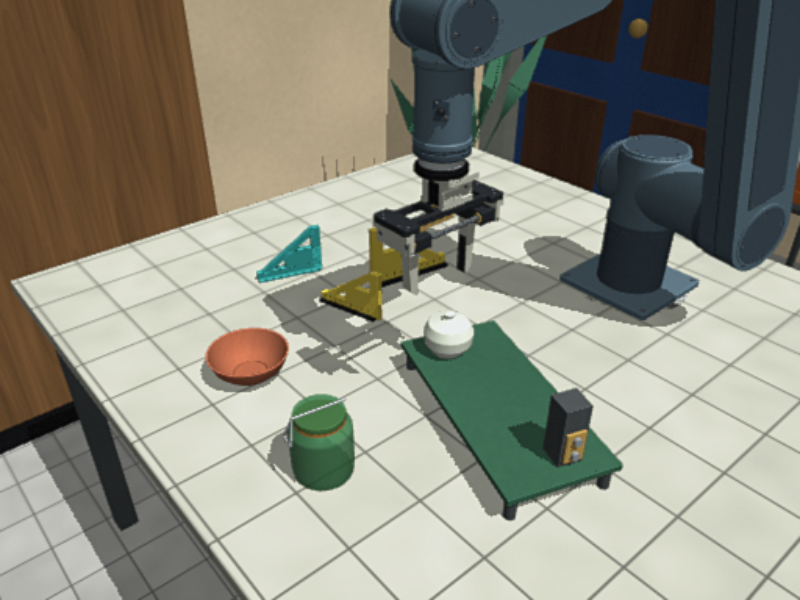

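View pics/side_b.png

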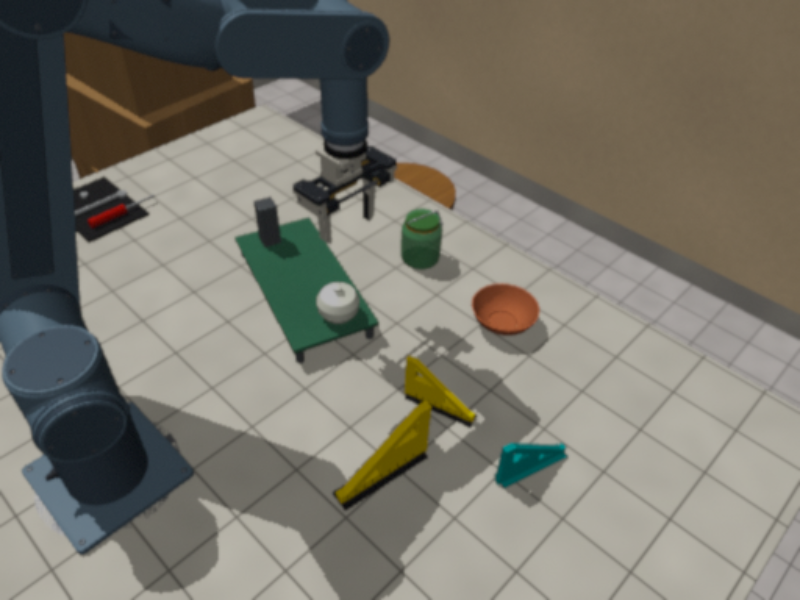

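Candidates for the square, in (u,v) of the 800x600 scene view:
- Yellow at (355,295).
- Larger yellow at (400,255).
- Turquoise at (292,258), which is excluded.

The smaller yellow at (355,295) in the scene view, (437,390) in the side view, fits the description. I'll confirm it in enlarged crops.

```bash
python3 - <<'E'
from h import *
def crop(f,x,y,w,h,s):
    c=cv2.resize(load(f)['frame'][y:y+h,x:x+w],None,fx=s,fy=s,interpolation=cv2.INTER_CUBIC)
    for i in range(0,w,10):
        cv2.putText(c,str(x+i),(i*s,8),0,.32,(0,0,255),1); cv2.line(c,(i*s,10),(i*s,14),(0,0,255),1)
    for j in range(0,h,10): cv2.putText(c,str(y+j),(0,j*s+4),0,.32,(0,0,255),1);cv2.line(c,(22,j*s),(26,j*s),(0,0,255),1)
    return c
cv2.imwrite('pics/sq.png',np.hstack([crop('scene0',200,140,57,75,7),crop('side0',253,222,57,75,7)]))
cv2.imwrite('pics/sh.png',np.hstack([crop('scene0',250,200,150,135,3)[:405,:],crop('side0',145,120,110,135,3)]))
E
```

```text
(no output)
```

View pics/sq.png

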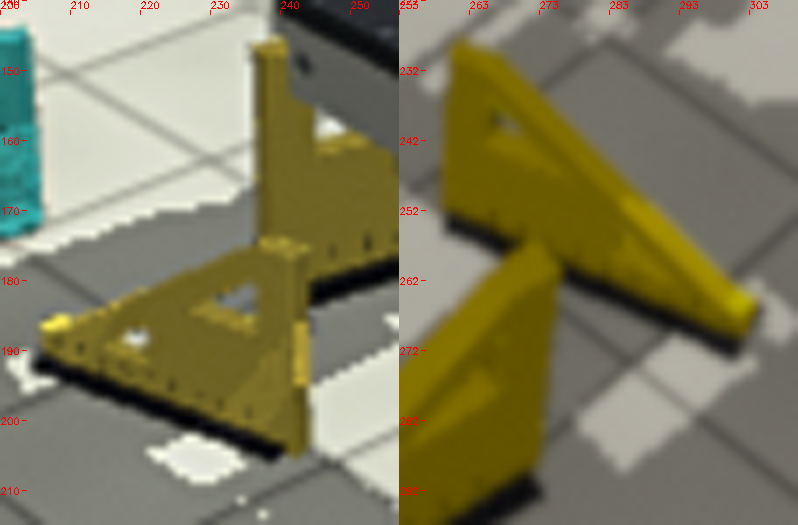

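View pics/sh.png

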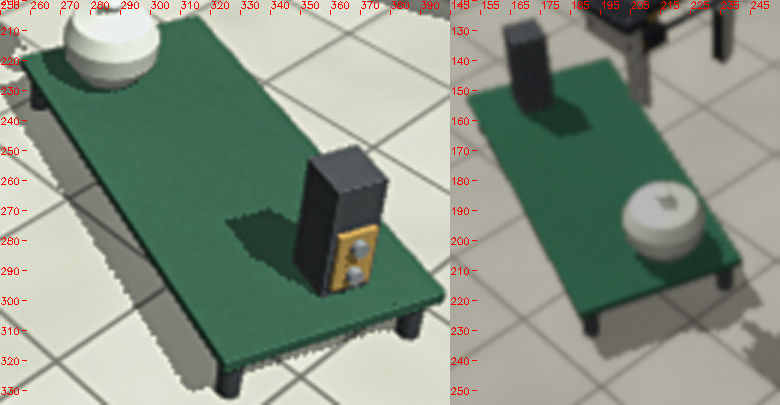

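The crops confirm it: the small yellow one has its heel top at scene (241,176) and foot at (243,205), with the toe at (205,191). In the side view the heel top is (262,228), the foot (260,253) and the toe (302,270). Next I'll fit the poses of the square, deck and post.

```bash
cat > fit.py <<'E'
from h import *
from scipy.optimize import least_squares
s,w=load('scene0'),load('side0')
def pose(q,p):
    c,n=np.cos(q[2]),np.sin(q[2]); return np.array([q[0]+c*p[0]-n*p[1],q[1]+n*p[0]+c*p[1],p[2]])
def fit(obs,q0):
    f=lambda q:np.concatenate([proj(d,pose(q,p))-uv for d,p,uv in obs])
    r=least_squares(f,q0,loss='soft_l1'); return r.x,r.fun.reshape(-1,2)
for n,d,C in(('sc',s,[(325,320.7),(397.7,297.7),(316.7,205.7),(257.3,220)]),('si',w,[(189,224.3),(242,206.3),(197.3,139.3),(150.3,152.7)])):
    print(n,[onz(d,*c,.05).round(4)[:2] for c in C])
print('post top sc',[onz(s,*c,.15).round(4)[:2] for c in[(352.7,252.3),(369.3,248.7),(379.3,260),(362,264.3)]])
print('post top si',[onz(w,*c,.15).round(4)[:2] for c in[(162.7,129.3),(175,127.3),(177.7,132.7),(165,134.3)]])
print('post foot',onz(s,348.3,286.7,.05),onz(s,357.3,298.7,.05),onz(w,167.7,156,.05),onz(w,179.3,155.7,.05))
print('sq heel/toe/top',onz(s,241.5,204,.003),onz(w,260,253,.003),onz(s,205,192,.003),onz(w,302,271,.003),tri([(s,241,175.5),(w,261.5,228.5)]))
E
python3 fit.py
```

```text
sc [array([0.6654, 0.2646]), array([0.5007, 0.3224]), array([ 0.3765, -0.0284]), array([ 0.5454, -0.0849])]
si [array([ 0.3724, -0.0415]), array([ 0.5359, -0.0974]), array([0.6586, 0.2579]), array([0.4902, 0.3117])]
post top sc [array([0.5581, 0.2327]), array([0.5228, 0.2478]), array([0.5362, 0.283 ]), array([0.573 , 0.2685])]
post top si [array([0.5291, 0.2726]), array([0.5657, 0.2535]), array([0.5531, 0.2232]), array([0.5176, 0.2449])]
post foot [0.55503499 0.23282469 0.05      ] [0.56831991 0.26841248 0.05      ] [0.5225699  0.25530715 0.05      ] [0.55242502 0.22888649 0.05      ]
sq heel/toe/top [ 0.48686203 -0.2256804   0.003     ] [ 0.47255738 -0.23679023  0.003     ] [ 0.53122538 -0.35150997  0.003     ] [ 0.51079408 -0.36352519  0.003     ] [ 0.48179131 -0.22989463  0.09773716]
```

Call:
jog_arm(
  steps="-290 -50 20 0 0 -0.314;-290 -50 20 0 0 -0.314;-290 -50 20 0 0 -0.314;-290 -50 20 0 0 -0.314;-290 -50 20 0 0 -0.314;-290 -50 20 0 0 -0.314;-290 -50 20 0 0 -0.314;-290 -50 20 0 0 -0.314;-290 -50 20 0 0 -0.314;-290 -50 20 0 0 -0.314;-290 -50 20 0 0 -0.314",
  grip=0.2,
)

```text
time_s: 1.07
ee_pos: [0.5002, -0.2885, 0.2235]
ee_rot: [3.141, -0.001, 1.885]
force: [0.6, -0.2, -0.4]
grip_width: 0.0559
grasp_force: 0.0
```

```bash
python3 - <<'E'
from h import *
d=snap('wrist','w1'); cv2.imwrite('pics/w1b.png',cv2.resize(d['frame'],(800,600),interpolation=cv2.INTER_CUBIC))
print(d['cam_to_world'],d['fovy'],d['cx'],d['cy'])
print(get_obs())
s,w=load('scene0'),load('side0'); print(tri([(s,238,147),(w,272,258)]))
E
```

```text
[[ 0.95097196 -0.29538508 -0.09165147  0.47343248]
 [ 0.30927168  0.90648388  0.28746825 -0.20846189]
 [-0.00183326 -0.30171945  0.95339499  0.36579453]
 [ 0.          0.          0.          1.        ]] 71.11594583310222 252.3726141290845 185.79591412372685
{'time_s': 1.1167, 'joint_positions': array([-7.15995569e-01,  3.21501789e-01,  1.49791465e+00,  5.85586813e-04,
        1.32267482e+00, -1.03176129e+00]), 'joint_velocities': array([ 0.00957348, -0.0072789 , -0.00158958, -0.00443421, -0.00378347,
       -0.00234766]), 'tau': array([-7.98332859e-01, -4.65304792e+01, -2.81376654e+01, -1.81527715e-02,
        5.70883497e-02,  6.98047952e-03]), 'ee_pos': array([ 0.50038458, -0.28821741,  0.22371263]), 'ee_rot': array([ 3.14136151e+00, -7.19284863e-04,  1.88641818e+00]), 'force': array([ 0.45235312,  0.21427385, -0.25992772]), 'wrist_torque': array([-0.0067423 , -0.01113361, -0.01685975]), 'grasp_force': 0.0, 'grip_width': 0.05587054042071326}
[ 0.41006721 -0.33275331  0.12583015]
```

View pics/w1b.png

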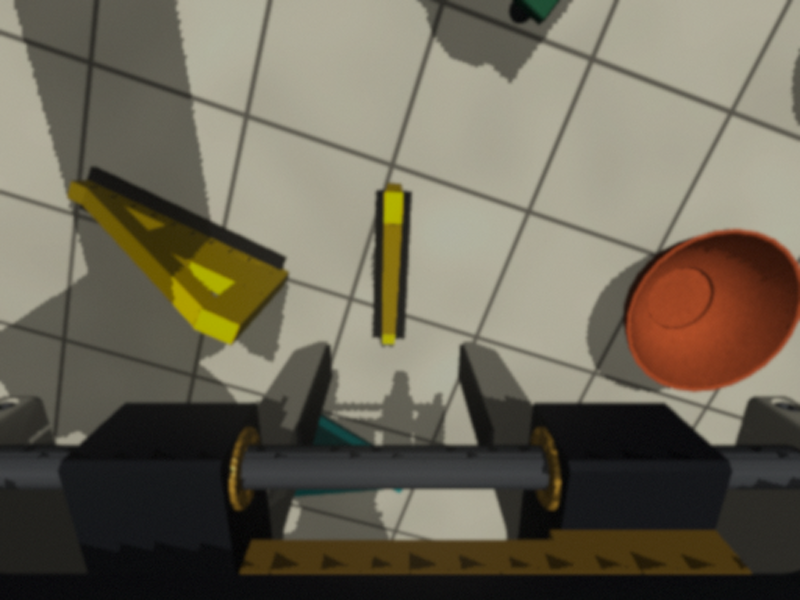

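The wrist view shows the square in the middle, heel at the top: heel foot (393,184), heel top edge (393,191), toe (388,346), with fence corners (377,192), (411,192), (373,337) and (405,338). The larger square is well off to the left.

```bash
python3 - <<'E'
from h import *
d=load('w1');k=.64
P=lambda u,v,z:onz(d,u*k,v*k,z)[:2]
h,t,ht=P(393.5,184.5,0.0),P(388,346,0.),P(393.5,191,.1)
fl=[P(377,192,.006),P(411,192,.006),P(373,337,.006),P(405,338,.006)]
fh,ft=(fl[0]+fl[1])/2,(fl[2]+fl[3])/2
print(h,t,ht,np.linalg.norm(h-t));print(fl,fh,ft)
for a,b in((h,t),(fh,ft)):
    e=(a-b)/np.linalg.norm(a-b);print(np.linalg.norm(a-b),'yaw',np.arctan2(e[1],e[0])-np.pi/2,'org',(a+b)/2,'grip',(a+b)/2+.01*e)
o=get_obs(); 
E
```

```text
[ 0.47886785 -0.22962152] [ 0.52009236 -0.37364248] [ 0.47858651 -0.22754842] 0.14980486203567925
[array([ 0.4675253 , -0.23934963]), array([ 0.49459172, -0.23054298]), array([ 0.50323321, -0.36652131]), array([ 0.53191061, -0.35823572])] [ 0.48105851 -0.2349463 ] [ 0.51757191 -0.36237852]
0.14980486203567925 yaw 0.2787852842020724 org [ 0.4994801 -0.301632 ] grip [ 0.49672822 -0.2920181 ]
0.13256016801913512 yaw 0.2790554743786775 org [ 0.49931521 -0.29866241] grip [ 0.49656073 -0.28904925]
```

```bash
python3 - <<'E'
from h import *
d=load('w1');k=.64
c=cv2.resize(d['frame'][100:240,30:200],None,fx=4,fy=4,interpolation=cv2.INTER_CUBIC);cv2.imwrite('pics/big.png',c)
s,w=load('scene0'),load('side0')
g=np.array([.496,-.2875]);ps=1.85
X=np.array([np.cos(ps),np.sin(ps)]);Y=np.array([np.sin(ps),-np.cos(ps)])
for u,v in((240,322),(232,343),(195,335),(172,280)):
  for z in(.12,.13,.14):
    p=onz(d,u*k,v*k,z)[:2]-g; print(u,v,z,p@X,p@Y)
for o in([(s,238,147),(w,272,258)],[(s,238,147),(d,234*k,330*k)]):
    p=tri(o);print(p,(p[:2]-g)@X,(p[:2]-g)@Y)
E
```

```text
240 322 0.12 -0.019959689831039823 -0.09401978043791097
240 322 0.13 -0.01580351703953579 -0.09019104144598049
240 322 0.14 -0.011647344248031691 -0.08636230245405006
232 343 0.12 -0.0346394596154711 -0.10023611151215721
232 343 0.13 -0.02988604938524265 -0.09615446489949672
232 343 0.14 -0.02513263915501421 -0.0920728182868362
195 335 0.12 -0.02990881949862916 -0.12332970750947458
195 335 0.13 -0.025347872462878385 -0.11830851209414817
195 335 0.14 -0.020786925427127734 -0.1132873166788217
172 280 0.12 0.006178411784591645 -0.133428949568709
172 280 0.13 0.009271171927854177 -0.1279968726784625
172 280 0.14 0.012363932071116683 -0.12256479578821587
[ 0.41006721 -0.33275331  0.12583015] -0.019818643387830202 -0.09507643119930295
[ 0.40925723 -0.33615485  0.12449326] -0.022865236214326925 -0.09679247042806034
```

View pics/big.png

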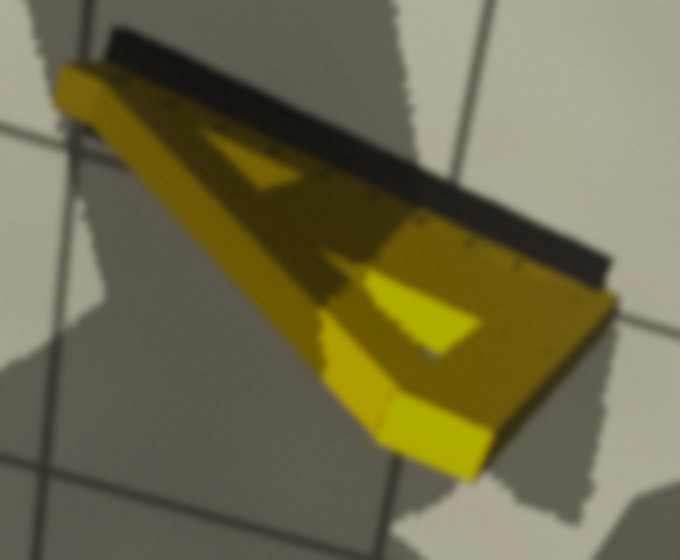

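The big square's top corner sits right at the edge of the gripper body, about 95 mm to the side. I'll descend about 5 mm off-centre, away from it, and slowly at the end.

Call:
jog_arm(
  steps="2 1 30 0 0 0.036;2 1 65 0 0 0.036;2 1 100 0 0 0.036;2 1 130 0 0 0.036;2 1 145 0 0 0.036;2 1 150 0 0 0.036;2 1 155 0 0 0.036;2 1 160 0 0 0.036;2 1 165 0 0 0.036;2 1 171 0 0 0.036;2 1 171 0 0 0.036",
)

```text
time_s: 2.03
ee_pos: [0.5003, -0.2876, 0.0523]
ee_rot: [-3.142, -0.0, 1.849]
force: [-0.7, -0.4, -0.8]
grip_width: 0.0559
grasp_force: 0.0
```

```bash
python3 - <<'E'
from h import *
d=snap('wrist','w2');e=snap('scene','s2'); cv2.imwrite('pics/c2.png',np.vstack([cv2.resize(d['frame'],(400,300)),cv2.resize(e['frame'][110:230,170:330],(400,300))]))
E
```

```text
(no output)
```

View pics/c2.png

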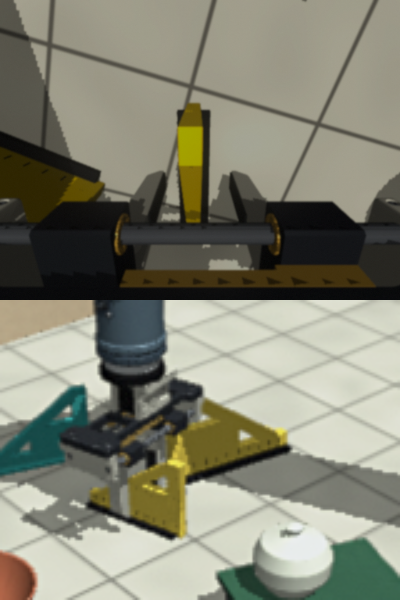

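The square stands upright between the fingers, about 5 mm left of centre, and nothing has touched. I'll close the gripper.

Call:
jog_arm(
  steps="0 0 0 0 0 0;0 0 0 0 0 0;0 0 0 0 0 0;0 0 0 0 0 0;0 0 0 0 0 0;0 0 0 0 0 0",
  grip=-1,
)

```text
time_s: 2.63
ee_pos: [0.5004, -0.2878, 0.0527]
ee_rot: [3.142, 0.0, 1.849]
force: [-0.8, 0.0, 0.0]
grip_width: 0.0204
grasp_force: 0.0
```

```bash
python3 - <<'E'
from h import *
print(get_obs())
E
```

```text
{'time_s': 2.6333, 'joint_positions': array([-7.15114212e-01,  4.97564106e-01,  1.69408138e+00, -1.96209564e-05,
        9.49809214e-01, -9.93118742e-01]), 'joint_velocities': array([ 0.00236178,  0.00092337,  0.00191062,  0.00121746,  0.00018246,
       -0.00020736]), 'tau': array([-7.25080114e-03, -5.05280006e+01, -2.19837177e+01,  2.41892453e-02,
        7.36120460e-02,  1.15029507e-04]), 'ee_pos': array([ 0.5003736 , -0.28781056,  0.05272293]), 'ee_rot': array([3.14153069e+00, 1.24286997e-04, 1.84881227e+00]), 'force': array([-0.84969776,  0.0037109 ,  0.04592762]), 'wrist_torque': array([-0.02703596, -0.01156327,  0.06400494]), 'grasp_force': 0.0, 'grip_width': 0.02044134150855978}
```

Call:
jog_arm(
  steps="0 0 0 0 0 0;0 0 0 0 0 0;0 0 0 0 0 0;0 0 0 0 0 0;0 0 0 0 0 0;0 0 0 0 0 0",
)

```text
time_s: 3.13
ee_pos: [0.5002, -0.2878, 0.0526]
ee_rot: [-3.141, -0.0, 1.849]
force: [-1.9, 0.5, 0.9]
grip_width: 0.012
grasp_force: 30.0
```

Call:
jog_arm(
  steps="0 0 -30 0 0 0;0 0 -70 0 0 0;0 0 -110 0 0 0;0 0 -145 0 0 0;20 5 -170 0 0 0;50 14 -170 0 0 0.08;85 24 -170 0 0 0.16;120 34 -170 0 0 0.24;155 44 -170 0 0 0.32;190 54 -170 0 0 0.4;225 64 -170 0 0 0.48;225 64 -170 0 0 0.48",
)

```text
time_s: 4.13
ee_pos: [0.4991, -0.0473, 0.2223]
ee_rot: [-3.14, -0.004, 1.369]
force: [-0.5, 0.1, -3.1]
grip_width: 0.0118
grasp_force: 30.0
```

Call:
jog_arm(
  steps="35 -7 0 0 0 0.05;70 -14 0 0 0 0.1;105 -21 0 0 0 0.13;140 -28 0 0 0 0.13;164 -32 0 0 0 0.13;164 -32 0 0 0 0.13;164 -32 0 0 0 0.13;164 -32 0 0 0 0.13",
)

```text
time_s: 4.8
ee_pos: [0.5016, 0.1129, 0.2223]
ee_rot: [-3.141, 0.001, 1.24]
force: [-0.4, 0.2, -2.4]
grip_width: 0.0121
grasp_force: 30.0
```

```bash
python3 - <<'E'
from h import *
d=snap('wrist','w3');cv2.imwrite('pics/w3b.png',cv2.resize(d['frame'],(800,600),interpolation=cv2.INTER_CUBIC))
o=get_obs();print(o['ee_pos'],o['ee_rot'])
E
```

```text
[0.50171156 0.11245051 0.22235146] [-3.14129353e+00  4.89570989e-04  1.23857887e+00]
```

View pics/w3b.png

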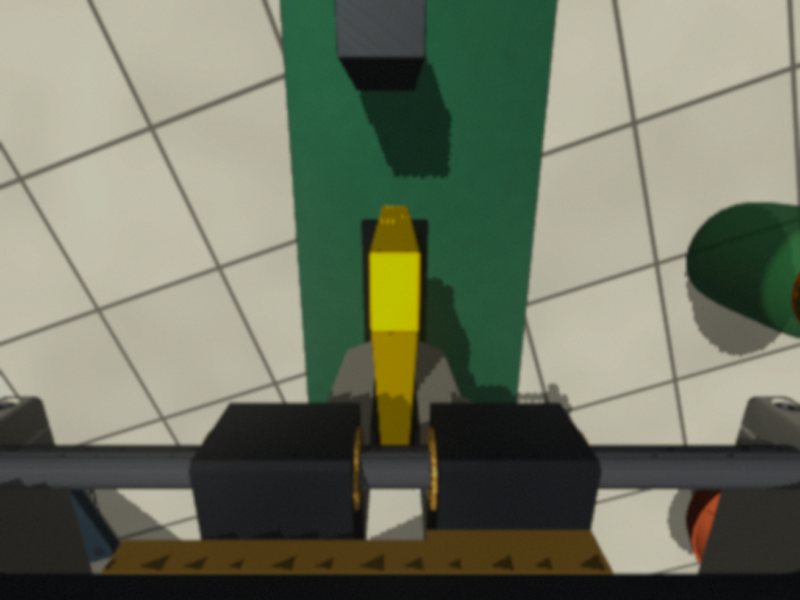

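The wrist view shows the post's inner face with its top edge (336,57)–(425,60) and foot (360,90)–(417,90). The held square has its heel foot at (396,207) and heel top edge at (370–420,252); the deck edges run (283,0)–(307,400) and (555,0)–(519,400).

```bash
python3 - <<'E'
from h import *
d=load('w3');k=.64
P=lambda u,v,z:onz(d,u*k,v*k,z)[:2]
t=np.array([.50171,.11245]);ps=1.2386
X=np.array([np.cos(ps),np.sin(ps)]);Y=np.array([np.sin(ps),-np.cos(ps)])
L=lambda p:np.array([(p-t)@X,(p-t)@Y]).round(4)
pr=lambda n,*a:print(n,[tuple(L(P(*q))) for q in a])
pr('post top',(336,57,.15),(425,60,.15)); pr('foot',(360,90,.05),(417,90,.05)); 
zb=.2223-.0526
pr('heel foot',(385,207,zb),(408,207,zb)); pr('heel top',(370,253,zb+.1),(420,252,zb+.1))
pr('fence heel',(363,220,zb+.006),(428,220,zb+.006))
pr('body top rear',(373,332,zb+.1),(419,332,zb+.1),(378,445,zb+.056),(411,445,zb+.056))
pr('deckL',(283,0,.05),(307,400,.05));pr('deckR',(555,0,.05),(519,400,.05))
E
```

```text
post top [(np.float64(0.1277), np.float64(-0.0276)), (np.float64(0.1265), np.float64(0.0129))]
foot [(np.float64(0.1277), np.float64(-0.0246)), (np.float64(0.1277), np.float64(0.0143))]
heel foot [(np.float64(0.0625), np.float64(-0.0052)), (np.float64(0.0625), np.float64(0.0053))]
heel top [(np.float64(0.0634), np.float64(-0.0064)), (np.float64(0.0637), np.float64(0.0051))]
fence heel [(np.float64(0.0574), np.float64(-0.015)), (np.float64(0.0575), np.float64(0.0141))]
body top rear [(np.float64(0.0437), np.float64(-0.006)), (np.float64(0.0437), np.float64(0.0052)), (np.float64(-0.0235), np.float64(-0.0072)), (np.float64(-0.0235), np.float64(0.0058))]
deckL [(np.float64(0.1805), np.float64(-0.073)), (np.float64(-0.1147), np.float64(-0.0759))]
deckR [(np.float64(0.1806), np.float64(0.1022)), (np.float64(-0.1144), np.float64(0.1059))]
```

Call:
jog_arm(
  steps="10 -2 20 0 0 0;20 -4 45 0 0 0;34 -6 75 0 0 0;34 -6 100 0 0 0;34 -6 110 0 0 0;34 -6 114 0 0 0;34 -6 116 0 0 0;34 -6 117 0 0 0;34 -6 117 0 0 0;34 -6 117 0 0 0",
)

```text
time_s: 5.68
ee_pos: [0.5081, 0.1471, 0.107]
ee_rot: [3.139, -0.001, 1.238]
force: [0.3, 0.2, -2.8]
grip_width: 0.0119
grasp_force: 30.0
```

Call:
jog_arm(
  steps="0 0 0.5 0 0 0;0 0 1 0 0 0;0 0 1.5 0 0 0;0 0 2 0 0 0;0 0 2 0 0 0;0 0 2 0 0 0",
)

```text
time_s: 6.18
ee_pos: [0.507, 0.1474, 0.1036]
ee_rot: [-3.141, 0.0, 1.239]
force: [-0.6, 1.3, -2.6]
grip_width: 0.0122
grasp_force: 30.0
```

Call:
jog_arm(
  steps="0 0 0.5 0 0 0;0 0 1 0 0 0;0 0 1.5 0 0 0;0 0 2 0 0 0;0 0 2 0 0 0;0 0 2 0 0 0",
)

```text
time_s: 6.68
ee_pos: [0.5071, 0.1473, 0.1026]
ee_rot: [3.141, -0.0, 1.239]
force: [-3.8, 0.1, 6.3]
grip_width: 0.0119
grasp_force: 30.0
```

```bash
python3 - <<'E'
from h import *
d=snap('wrist','w4');e=snap('scene','s4');o=get_obs()
cv2.imwrite('pics/c4.png',np.hstack([cv2.resize(d['frame'][0:230,140:380],None,fx=1.6,fy=1.6),cv2.resize(e['frame'][190:328,260:410],(400,368),interpolation=cv2.INTER_CUBIC)]))
print(o['time_s'],o['ee_pos'],o['ee_rot'],o['force'],o['wrist_torque'])
E
```

```text
6.7833 [0.50712136 0.1473328  0.10260738] [ 3.14108731e+00 -1.41825511e-04  1.23886371e+00] [-2.6309693  -1.15894785  6.25596422] [0.04683073 0.58679231 0.02986308]
```

View pics/c4.png

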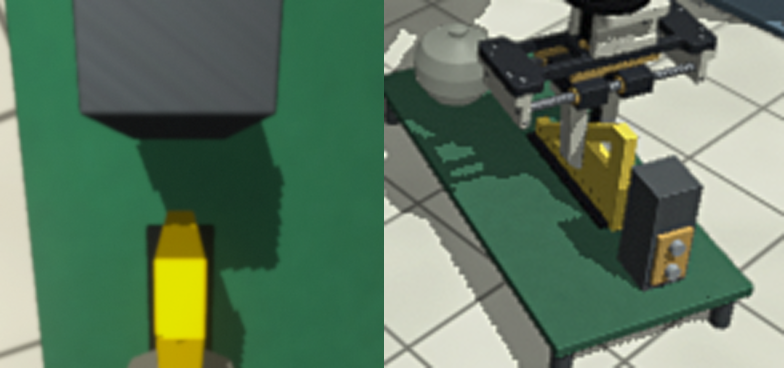

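The square sits flat on the deck, in line with the post and about 30 mm short, pressed down with about 9 N. Now I'll slide it in.

Call:
jog_arm(
  steps="2 0 0 0 0 0;5 0 0 0 0 0;8 0 0 0 0 0;11 0 0 0 0 0;14 0 0 0 0 0;17 0 0 0 0 0;19 0 0 0 0 0;21 0 0 0 0 0;23 0 0 0 0 0;24 0 0 0 0 0;24.5 0 0 0 0 0;25 0 0 0 0 0",
)

```text
time_s: 7.78
ee_pos: [0.5159, 0.1701, 0.1026]
ee_rot: [3.14, 0.001, 1.239]
force: [-1.7, -5.3, 6.1]
grip_width: 0.0119
grasp_force: 30.0
```

Call:
jog_arm(
  steps="0.5 0 0 0 0 0;1 0 0 0 0 0;1.5 0 0 0 0 0;2 0 0 0 0 0;2.5 0 0 0 0 0;2.5 0 0 0 0 0",
)

```text
time_s: 8.28
ee_pos: [0.5167, 0.1725, 0.1026]
ee_rot: [3.14, 0.001, 1.239]
force: [-2.0, -4.1, 6.3]
grip_width: 0.0119
grasp_force: 30.0
```

Call:
jog_arm(
  steps="0.5 0 0 0 0 0;1 0 0 0 0 0;1.5 0 0 0 0 0;2 0 0 0 0 0;2.5 0 0 0 0 0;2.5 0 0 0 0 0",
)

```text
time_s: 8.78
ee_pos: [0.5175, 0.1748, 0.1026]
ee_rot: [3.14, 0.001, 1.239]
force: [-0.9, -4.2, 7.3]
grip_width: 0.0117
grasp_force: 30.0
```

Call:
jog_arm(
  steps="0.5 0 0 0 0 0;1 0 0 0 0 0;1.5 0 0 0 0 0;1.5 0 0 0 0 0",
)

```text
time_s: 9.12
ee_pos: [0.5176, 0.1749, 0.1026]
ee_rot: [3.14, 0.003, 1.239]
force: [-3.4, -11.0, 7.4]
grip_width: 0.0117
grasp_force: 30.0
```

Contact: the horizontal force went from about 4.5 N of sliding friction to 11.5 N. I'll add a touch more for margin, let it settle and check with the last picture.

Call:
jog_arm(
  steps="0.4 0 0 0 0 0;0.4 0 0 0 0 0;0.4 0 0 0 0 0;0.4 0 0 0 0 0;0.4 0 0 0 0 0;0.4 0 0 0 0 0",
)

```text
time_s: 9.62
ee_pos: [0.5176, 0.175, 0.1026]
ee_rot: [3.14, 0.004, 1.239]
force: [-4.0, -11.8, 8.7]
grip_width: 0.0121
grasp_force: 30.0
```

```bash
python3 - <<'E'
from h import *
d=snap('wrist','w5');e=snap('scene','s5');o=get_obs()
cv2.imwrite('pics/c5.png',np.hstack([cv2.resize(d['frame'][60:200,190:320],None,fx=3,fy=3),cv2.resize(e['frame'][210:310,310:400],None,fx=4.2,fy=4.2,interpolation=cv2.INTER_CUBIC)]))
print(o['time_s'],o['ee_pos'],o['ee_rot'],o['force'],o['wrist_torque'],o['grasp_force'])
E
```

```text
9.7167 [0.5176014  0.17496172 0.10266932] [3.14011322 0.00375042 1.2391142 ] [ -4.11806449 -12.10516299   8.11330389] [-1.50656523  0.42330934  0.11693036] 29.999973624944687
```

View pics/c5.png

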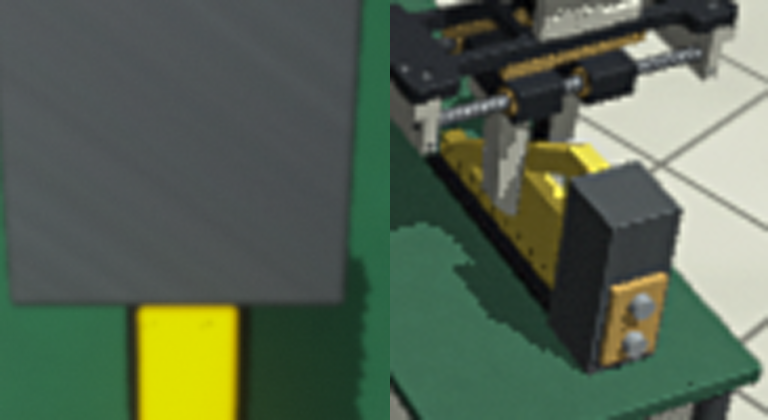

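The last picture shows the heel's top edge flush on the post's face, centred to about 1–2 mm, with the fence lying on the deck. Forces are light and steady, so I'm handing it in.

```bash
python3 -c "
from h import *
print(order.close_job())"
```

```text
the job is handed in; nothing more can be done
None
```

The smaller yellow square is still gripped, with its fence flat on the shelf and its upright edge pressed flush against the post at roughly 8 N. The job is handed in at about 10 s; no verdict came back.

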